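# Stack the lens spacers on the leaning arbor by size

## Robot

A 6-joint arm with a two-finger parallel gripper is mounted at the origin on a cart in front of the work surface, level with it; the furniture and walls round the work are solid. World frame = base frame: x ahead of the robot, y to its left, z up, the work surface at z = 0. Lengths are in mm, angles in rad, forces in N, time in s.
With the tool pointing down it reaches from about 325 to 900 mm from the base axis. Payload 6.1 kg.
Tool frame: the origin (TCP) lies at the very end of the fingers, on their centre line; the grasp point (between the pads) lies 19 mm behind it; z points along the fingers, y is the line along which they close (so a half turn about z gives the same grasp; the last joint's range is limited). The gripper opens to 87 mm and grips with 3 to 60 N. Pads are 19 mm wide; open, the fingers measure 117 mm over their backs; the gripper's body (75 mm by 190 mm) begins 51 mm behind the grasp point.
Start: joints at [-1.283, 0.22, 1.526, -0, 1.395, -0.126], TCP at [251.299, -572.245, 222.538] pointing down, gripper open.
Joint ranges: [-2.98, 2.98], [-0.91, 2.08], [0.09, 2.57], [-1.24, 4.39], [0.2, 2.65], [-2.68, 2.68]. Speed limits (rad/s): [2.57, 2.57, 3.01, 3.14, 3.14, 3.14].

## Interface

Orientations are given as a rotation vector (axis times angle).
In Python, from bench import env, vision gives the robot as it stands.
- The arm moves only by the tool step_arm, never from a script. Its argument "increments" is a list of rows, each a list of 6 numbers: the shift along the tool's x, y, z scaled (see below), then the turn, a rotation vector about the tool's x, y, z scaled (see below). A call has exactly 8 rows; each row shifts and turns the commanded pose from where the row before left it, along the tool's axes as they then stand; what a row does not reach is not made up. The controller multiplies each number of a shift by 0.03 m and each number of a turn by 0.1 rad. A row lasts 1/12 s, in which the tool goes at most 41.7 mm and 7.16 degrees, less where a joint would pass 70% of its speed; a pose out of reach is approached as far as the arm can. A call with a number of a shift or a turn outside -1 to 1 is refused whole. A call with a gripper value outside its range is refused whole. "gripper" is the opening in per cent of the stroke, from 0 (shut) to 100 (fully open), set as the call begins (left out, the last holds). The fingers move at their own pace and stop on an object; the grip force is fixed at half the most. Time passes only in rows, so rows that do not move let the fingers close, or fill a call up. It gives the time, the measured TCP pose, the force, the opening and the grip force at its end, in the units of the state.
- env.observe(): the state, without advancing time (a new reading comes with each control period).
- vision.snapshot(name): name is "scene" or "top" or "wrist"; returns a dict with "img" (384x512x3 uint8, red, green, blue), "range_z" (384x512 float32, mm along the optical axis (not along the pixel's ray), 0 where there is no reading), "fov_y" (degrees; the focal length in pixels is half the picture's height over the tangent of half this angle, whatever the lens; pixels are square), "cx", "cy" (the principal point, pixels), "cam_to_world" (4x4, takes a point from camera to world coordinates); the wrist camera has in their place "hand_eye" (4x4, takes a point from camera to tool coordinates, whose origin is the TCP and whose axes are the flange's). Camera axes: x right, y down, z forward; pixel columns grow to the right and rows downward; lengths in mm; the calibration is good to about 2 mm. A picture is of the moment at which its call begins: read the wrist's pose just before it.
- env.finish_job(): hands the job in; it is judged then, once.
The state is a dict: "time": time; "qpos": joint angles; "dq": joint speeds; "effort": joint torques, N m; "eef_pos": TCP position; "ee_rot": TCP orientation; "ft_force": force on the tool from outside, world axes, zero at the start; "torque": the same for the moment, N m; "grip_width": finger opening in mm; "gripper_force": force on a finger pad.
Only numpy, scipy, OpenCV 4.12 (cv2) and the standard library are available. Lean on these libraries where they do the work, as an engineer would, in place of code of your own. Each camera call takes 0.05 s, during which the arm holds its last target. There are 200 camera calls.

## Task

Build up the spacer stack: thread the three black spacer rings onto the leaning steel post of the grey stand in order of size, the largest first and right down on the flange, then the middle one, then the smallest on top, each pushed fully home on the one below. Let go of them at the end, and leave the other things on the tables where they are.

Things in the scene. Friction and masses are not known exactly. Their poses are not given: they have to be found in the camera images.
- ring_large_center (a point): the largest of three black spacer rings: 58 mm outside diameter, 12 mm thick, 22 mm bore, 40 to 85 g, plain and the same both ways up, with a thin bright circle round the bore; it starts lying flat on the left table (top z = 0). This point is the centre of the ring, in the middle of the bore at half thickness (6 mm above the table at the start); z is the ring's axis
- ring_medium_center (a point): the middle-sized of three black spacer rings: 48 mm outside diameter, 12 mm thick, 22 mm bore, 40 to 85 g, plain and the same both ways up, with a thin bright circle round the bore; it starts lying flat on the left table (top z = 0). This point is the centre of the ring, in the middle of the bore at half thickness (6 mm above the table at the start); z is the ring's axis
- ring_small_center (a point): the smallest of three black spacer rings: 38 mm outside diameter, 12 mm thick, 22 mm bore, 40 to 85 g, plain and the same both ways up, with a thin bright circle round the bore; it starts lying flat on the left table (top z = 0). This point is the centre of the ring, in the middle of the bore at half thickness (6 mm above the table at the start); z is the ring's axis
- ring_large: the same ring as a body; the rings start at least 80 mm apart, centre to centre; origin on its axis at the underside face, z along its axis
- ring_medium: the same ring as a body; origin on its axis at the underside face, z along its axis
- ring_small: the same ring as a body; origin on its axis at the underside face, z along its axis
- arbor: bright steel post on a round aluminium flange (60 mm wide, 8 mm thick), rigidly part of the stand. Origin on the post's axis at the flange's upper face, where the lowest ring rests. z points up along the post, which leans 30 degrees from vertical toward the stand's -x side, which faces the robot's right and partly toward the robot; y is level. Post 18 mm in diameter, 50 mm long
- arbor_tip (a point): the end of the post's nose, on its axis, 50 mm from the flange face; the post is 18 mm thick up to 39 mm from the flange, then tapers to 7 mm here
- stand: grey assembly stand, rigidly fixed to the right table (whose top is at z = 0.006): base plate 130 x 100 x 12 mm with a leaning block under the flange, the flange centre about 58 mm above the underside of the plate. Origin at the centre of the underside, z up; the post leans toward its -x side. A tall fixed microscope (to 0.45 m high) stands on the left table beyond x = 0.55, y = 0.07 to 0.28: carry things past its robot side
- lens_tissue: flat white and green cardboard box of lens tissue, 58 x 85 x 12 mm, lying on the left table; origin at the centre of its underside; not to be moved
- cover_glass: small blue and white cardboard box, 50 x 56 x 22 mm, lying on the left table among the rings; origin at the centre of its underside; not to be moved
- oil_bottle: small brown bottle with a black cap, 28 mm across, 60 mm tall, standing on the left table; origin at the centre of its underside; not to be moved
- ball_pen: blue and white pen, 142 mm long, 12 mm high, lying on the left table near the robot; origin under its middle; not to be moved
- petri: clear lidded petri dish, 62 mm across, 16 mm high, on the right table; origin at the centre of its underside; not to be moved
There are look-alikes about, which are no part of the job. Leave any blue or purple look-alike of the ring_medium alone.

How it is judged:
By the outcome, as a careful person would: the job done as asked, in the order asked, and still so for the second after the job is handed in, with the robot touching nothing.
It also fails if it takes over 72 s, if anything falls off the work surface, if the arm or the gripper's body presses on something with over 40 N, if the wrist force passes 120 N, or if a joint passes its speed limit or range.

## Working session

There is one attempt and no reset: what is moved stays moved. The work goes in short steps, Python scripts to look and compute and a tool call to move; the robot and the scene stay as the last step left them, time stands still between calls to the robot, and variables do not carry over. Pictures are saved under pics/ and viewed, at most 11 in all, crops included, and the job is handed in when it is done.

Besides the shell and the picture viewer there is one more tool, called by a JSON object that holds its "op" and its "data", one argument or row to a line. step_arm: Moves the arm, as the interface text tells. Its arguments: {"type":"object","properties":{"increments":{"type":"array"},"gripper":{"type":"number"}},"required":["increments"]}

```bash
ls; mkdir -p pics
cat > h.py <<'E'
import numpy as np, cv2
from scipy.spatial.transform import Rotation as R
from bench import env, vision
def snap(n,save=None):
    o=env.observe(); s=vision.snapshot(n)
    if 'hand_eye' in s:
        T=np.eye(4);T[:3,:3]=R.from_rotvec(o['ee_rot']).as_matrix();T[:3,3]=o['eef_pos']
        s['cam_to_world']=T@np.array(s['hand_eye'])
    s['f']=192/np.tan(np.radians(s['fov_y'])/2)
    if save: cv2.imwrite('pics/'+save,s['img'][:,:,::-1]); np.savez('pics/'+save[:-4],**{k:s[k] for k in ('img','range_z','cam_to_world','f','cx','cy')})
    return s
def ray(s,u,v):
    M=np.array(s['cam_to_world']);d=M[:3,:3]@np.array([(u-s['cx'])/s['f'],(v-s['cy'])/s['f'],1]);return M[:3,3],d
def onz(s,u,v,z):
    c,d=ray(s,u,v);return c+d*(z-c[2])/d[2]
def depth(s,u,v):
    c,d=ray(s,u,v);return c+d*s['range_z'][int(v),int(u)]
E
python3 - <<'E'
from h import *
print(env.observe())
for n in ('scene','top'):
    s=snap(n,n+'0.png');print(n,s['fov_y'],np.round(s['cam_to_world'],2).tolist())
a=cv2.imread('pics/scene0.png');b=cv2.imread('pics/top0.png')
E
```

```text
pics
{'time': 0.0, 'qpos': array([-1.28309818e+00,  2.21271808e-01,  1.52764108e+00,  2.54948089e-05,
        1.39466833e+00, -1.26073036e-01]), 'dq': array([ 8.45204673e-04, -1.62706801e-03, -1.97025557e-04, -6.12677088e-05,
        8.19671175e-04, -1.16005227e-03]), 'effort': array([ 7.45863258e-05, -4.94613218e+01, -3.87371135e+01,  6.97628804e-02,
        5.69925481e-02, -1.35374639e-04]), 'eef_pos': array([ 251.13087267, -571.6409578 ,  221.39308725]), 'ee_rot': array([-3.07265910e+00, -6.44909211e-01,  2.12727040e-04]), 'ft_force': array([0.07729739, 0.80278993, 0.70238618]), 'torque': array([-0.01722096, -0.03051574, -0.04406846]), 'gripper_force': 0.0, 'grip_width': 87.1477189034004}
scene 54.565323120961466 [[-0.52, -0.45, 0.73, -449.16], [-0.85, 0.28, -0.44, 585.6], [-0.01, -0.85, -0.53, 674.51], [0.0, 0.0, 0.0, 1.0]]
top 57.787839251775864 [[0.0, -0.98, 0.18, 143.22], [-1.0, -0.0, -0.02, 104.03], [0.02, -0.18, -0.98, 1264.93], [0.0, 0.0, 0.0, 1.0]]
```

View pics/scene0.png

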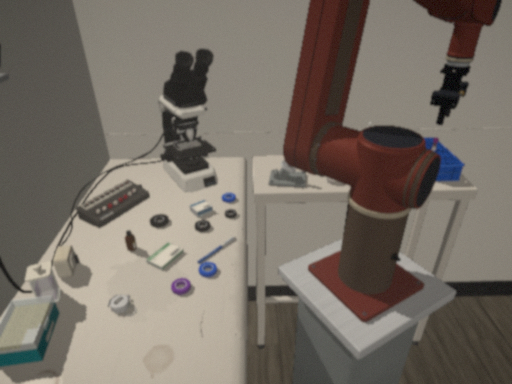

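View pics/top0.png

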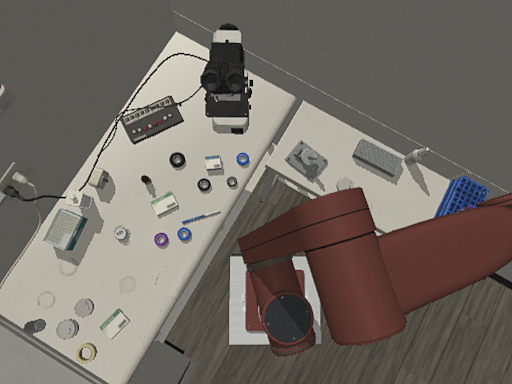

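Scene picture: black rings at (159,221), (203,226) and (231,213), and blue or purple rings at (229,198), (208,269) and (181,286). Top picture: black at (178,160), (204,184) and (232,183), and blue or purple at (243,159), (184,234) and (162,240). The stand is near (308,158). The three black rings are the candidates, and a close crop will check that choice.

Run:
```python
from h import *
s={k:v for k,v in np.load('pics/top0.npz').items()}
im=cv2.imread('pics/top0.png')
a=cv2.resize(im[140:205,150:260],None,fx=7,fy=7,interpolation=cv2.INTER_CUBIC)[:300]
c=im[140:200,150:250];d=im[125:205,270:370]
a=cv2.resize(c,(500,300),interpolation=cv2.INTER_CUBIC)
b=cv2.resize(d,(300,240),interpolation=cv2.INTER_CUBIC);
cv2.imwrite('pics/crop1.png',np.hstack([a,cv2.copyMakeBorder(b,0,60,0,0,0)]))
hsv=cv2.cvtColor(im,cv2.COLOR_BGR2HSV)
m=(hsv[:,:,2]<75).astype(np.uint8)
n,l,st,ce=cv2.connectedComponentsWithStats(m[140:210,140:265])
for i in range(1,n):
    if st[i,4]>25:
        u,v=ce[i]+[140,140];print(st[i],ce[i]+[140,140],onz(s,u,v,8).round(1), depth(s,u,v).round(1))
# stand
for (u,v) in [(308,158),(312,152),(316,160),(300,165),(346,184)]: print(u,v,depth(s,u,v).round(1))
```

```text
[ 30  13  15  14 125] [177.168 159.44 ] [505.2 359.3   8. ] [5.074e+02 3.609e+02 2.000e-01]
[ 2 36  9  8 49] [145.48979592 179.20408163] [429.1 472.2   8. ] [419.7 460.1  49.3]
[58 39 13 12 69] [203.88405797 184.63768116] [409.9 257.7   8. ] [411.2 258.5   1.6]
308 158 [ 496.4 -118.6   68.8]
312 152 [ 519.4 -134.    66.9]
316 160 [ 503.1 -157.2   20.7]
300 165 [485.  -97.9  15.1]
346 184 [ 411.9 -264.6   23. ]
```

View pics/crop1.png

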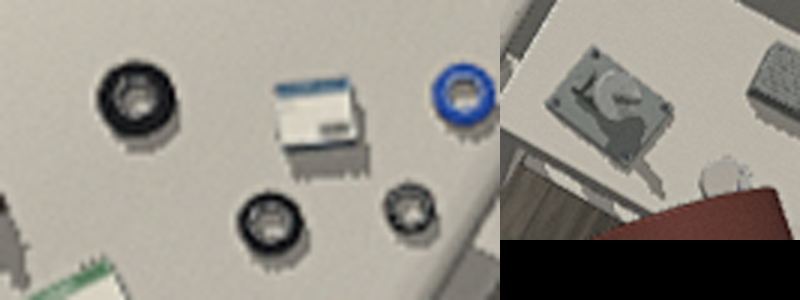

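The three black rings differ in size. The large one is at top (178,160), the medium one at (204,184) and the small one at (232,183). The blue ring at (243,159) is the look-alike. The leaning post shows on the stand at right. Next I move over the stand to look from close by.

{"op": "step_arm", "data": {
  "increments": [
    [0.67,-0.55,-0.23,0,0,0],
    [0.67,-0.55,-0.23,0,0,0],
    [0.67,-0.55,-0.23,0,0,0],
    [0.67,-0.55,-0.23,0,0,0],
    [0.67,-0.55,-0.23,0,0,0],
    [0.67,-0.55,-0.23,0,0,0],
    [0.67,-0.55,-0.23,0,0,0],
    [0.67,-0.55,-0.23,0,0,0]
  ]
}}

```text
time: 0.77
eef_pos: [345.7, -385.3, 277.6]
ee_rot: [-3.074, -0.645, 0.0]
ft_force: [0.6, 0.2, -0.3]
grip_width: 87.1
gripper_force: 0.0
```

{"op": "step_arm", "data": {
  "increments": [
    [0.67,-0.55,-0.23,0,0,0],
    [0.67,-0.55,-0.23,0,0,0],
    [0.67,-0.55,-0.23,0,0,0],
    [0.67,-0.55,-0.23,0,0,0],
    [0.67,-0.55,-0.23,0,0,0],
    [0.67,-0.55,-0.23,0,0,0],
    [0.67,-0.55,-0.23,0,0,0],
    [0.67,-0.55,-0.23,0,0,0]
  ]
}}

```text
time: 1.43
eef_pos: [439.8, -199.9, 332.9]
ee_rot: [-3.074, -0.645, 0.001]
ft_force: [0.4, -0.2, -0.5]
grip_width: 86.4
gripper_force: 0.0
```

Run:
```python
from h import *
s=snap('wrist','w1.png');o=env.observe();print(o['time'],o['eef_pos'],o['ee_rot'],o['qpos']);print(s['fov_y'],s['cx'],s['cy'],np.round(s['hand_eye'],3).tolist())
```

```text
1.4833 [ 441.89937801 -196.55241583  334.63409532] [-3.07241348 -0.64893064 -0.00541181] [-0.58421854 -0.1765493   1.72292076  0.00343198  1.59379146  0.57035369]
66.82603863646638 250.81677938317273 188.05380738654836 [[0.0, -0.955, -0.296, 82.161], [1.0, 0.0, 0.0, 0.973], [-0.0, -0.296, 0.955, -161.655], [0.0, 0.0, 0.0, 1.0]]
```

View pics/w1.png

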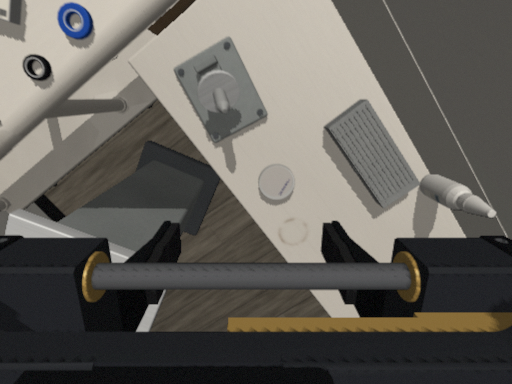

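The wrist view shows the stand at about (220,90) with the post pointing down the image. The small black ring is at (37,67), the blue look-alike at (75,20) and the petri dish at (276,183). Next I measure the stand pose from the range data and the plate outline.

```bash
cat > stand.py <<'E'
from h import *
import sys
s={k:v for k,v in np.load('pics/'+sys.argv[1]+'.npz').items()}
v,u=np.mgrid[0:384,0:512];M=s['cam_to_world'];rz=s['range_z']
P=np.stack([(u-s['cx'])/s['f']*rz,(v-s['cy'])/s['f']*rz,rz],-1)@M[:3,:3].T+M[:3,3]
near=(rz>0)&(np.hypot(P[...,0]-500,P[...,1]+130)<110)
pl=near&(abs(P[...,2]-18)<5)&(v<220)
up=near&(P[...,2]>12)&(v<220)
n,l,st,ce=cv2.connectedComponentsWithStats(up.astype(np.uint8));i=1+np.argmax(st[1:,4]);up=l==i
r=cv2.minAreaRect(np.float32(P[up&(P[...,2]<26)][:,:2]));print('plate',r, 'z',np.median(P[pl][:,2]))
x,y=r[0];t=P[near&(abs(P[...,2]-6)<6)];print('table z',np.median(t[:,2]))
# flange plane: points z 40..85; RANSAC plane with ~30deg tilt
Q=P[up&(P[...,2]>35)];rng=np.random.default_rng(0);best=(0,)
for _ in range(3000):
    a,b,c=Q[rng.choice(len(Q),3,False)];nn=np.cross(b-a,c-a);L=np.linalg.norm(nn)
    if L<50: continue
    nn/=L; nn*=np.sign(nn[2])
    if abs(np.degrees(np.arccos(nn[2]))-30)>8: continue
    k=abs((Q-a)@nn)<1.2
    if k.sum()>best[0]: best=(k.sum(),nn,k)
F=Q[best[2]];c0=F.mean(0);nn=np.linalg.svd(F-c0)[2][2];nn*=np.sign(nn[2])
print('flange',best[0],c0,nn,np.degrees(np.arccos(nn[2])),'lean dir',np.degrees(np.arctan2(nn[1],nn[0])))
e1=np.cross([0,0,1],nn);e1/=np.linalg.norm(e1);e2=np.cross(nn,e1)
q=np.float32(np.c_[(F-c0)@e1,(F-c0)@e2]);(cx,cy),rad=cv2.minEnclosingCircle(q);print('circle',c0+cx*e1+cy*e2,rad)
h=(Q-c0)@nn;T=Q[(h>12)&(h<55)];print('post pts',len(T),'hmax',h.max())
for lo,hi in((12,25),(25,39),(39,52)):
    g=Q[(h>lo)&(h<hi)]
    if len(g): w=(g-c0)@e1;print(lo,len(g),w.min(),w.max(),'centre e1',(w.min()+w.max())/2-cx)
tip=Q[h>h.max()-3].mean(0);print('tip',tip)
E
python3 stand.py w1
```

```text
plate ((503.1404113769531, -122.53384399414062), (130.0028839111328, 99.92786407470703), 51.14946365356445) z 17.62469027325602
table z 5.711417419374271
flange 926 [ 504.87693587 -121.46726426   65.85493364] [-0.3136329  -0.38947723  0.86599185] 30.003844230020597 lean dir -128.84332300400473
circle [ 501.97966684 -124.26633012   63.54676954] 29.910720825195312
post pts 253 hmax 51.343132278714585
12 56 -8.300218418355835 8.21609419442304 centre e1 0.45896201504013323
25 74 -8.961269705153853 8.21062573193145 centre e1 0.12570214039532956
39 123 -8.991888382121184 7.530594329776728 centre e1 -0.229622899165697
tip [ 486.92859431 -143.23679626  106.86683295]
```

```bash
cat >> h.py <<'E'
def Rdown(ydeg):
    a=np.radians(ydeg);y=np.array([np.cos(a),np.sin(a),0]);z=np.array([0,0,-1.]);return np.stack([np.cross(y,z),y,z],1)
N=np.array([-.3136,-.3895,.866]);N/=np.linalg.norm(N);O=np.array([502,-124.2,63.8])
def Rpost():
    y=np.cross([0,0,1],N);y/=np.linalg.norm(y);return np.stack([np.cross(y,-N),y,-N],1)
def plan(p0,R0,p1,R1,n):
    "constant row that goes from pose 0 to pose 1 in n rows"
    w=R.from_matrix(R0.T@R1).as_rotvec()/n;E=R.from_rotvec(w).as_matrix();S=np.zeros((3,3));K=R0.copy()
    for _ in range(n): S+=K;K=K@E
    d=np.linalg.solve(S,np.array(p1)-p0);print(n,'rows:',np.r_[d/30,w/.1].round(3),'mm/row',np.linalg.norm(d).round(1))
def now():
    o=env.observe();return o['eef_pos'],R.from_rotvec(o['ee_rot']).as_matrix()
E
python3 - <<'E'
from h import *
p,r=now();A=np.array([430,120,330.]);B=np.array([445,230,300.])
plan(p,r,A,Rdown(-20),16);plan(A,Rdown(-20),B,Rdown(10),8)
E
```

```text
16 rows: [ 0.465 -0.493  0.011  0.001 -0.002 -0.503] mm/row 20.3
8 rows: [ 0.468  0.007  0.125  0.     0.    -0.654] mm/row 14.5
```

{"op": "step_arm", "data": {
  "increments": [
    [0.465,-0.493,0.011,0,0,-0.5],
    [0.465,-0.493,0.011,0,0,-0.5],
    [0.465,-0.493,0.011,0,0,-0.5],
    [0.465,-0.493,0.011,0,0,-0.5],
    [0.465,-0.493,0.011,0,0,-0.5],
    [0.465,-0.493,0.011,0,0,-0.5],
    [0.465,-0.493,0.011,0,0,-0.5],
    [0.465,-0.493,0.011,0,0,-0.5]
  ]
}}

```text
time: 2.15
eef_pos: [466.3, -41.0, 329.8]
ee_rot: [-2.883, -1.247, 0.001]
ft_force: [-0.4, -1.0, 0.6]
grip_width: 87.2
gripper_force: 0.0
```

{"op": "step_arm", "data": {
  "increments": [
    [0.465,-0.493,0.011,0,0,-0.5],
    [0.465,-0.493,0.011,0,0,-0.5],
    [0.465,-0.493,0.011,0,0,-0.5],
    [0.465,-0.493,0.011,0,0,-0.5],
    [0.465,-0.493,0.011,0,0,-0.5],
    [0.465,-0.493,0.011,0,0,-0.5],
    [0.465,-0.493,0.011,0,0,-0.5],
    [0.465,-0.493,0.011,0,0,-0.5]
  ]
}}

```text
time: 2.82
eef_pos: [428.7, 116.1, 327.1]
ee_rot: [-2.578, -1.795, 0.001]
ft_force: [-0.1, 0.3, -0.6]
grip_width: 87.1
gripper_force: 0.0
```

```bash
cat > rings.py <<'E'
from h import *
import sys
def rings(s,zc=12):
    hsv=cv2.cvtColor(s['img'],cv2.COLOR_RGB2HSV);m=((hsv[...,2]<95)&(hsv[...,1]<110)).astype(np.uint8)
    m=cv2.morphologyEx(m,cv2.MORPH_CLOSE,np.ones((3,3),np.uint8))
    for c in cv2.findContours(m,cv2.RETR_EXTERNAL,cv2.CHAIN_APPROX_NONE)[0]:
        if cv2.contourArea(c)<150: continue
        # outer top edge and bottom silhouette: project contour on mid-height plane
        X=np.float32([onz(s,a,b,6)[:2] for a,b in c[:,0]]);e=cv2.fitEllipse(X)
        if 30<e[1][0]<70 and e[1][1]<80 and e[1][1]/e[1][0]<1.3:
            print('px',c[:,0].mean(0).round(0),'xy',np.round(e[0],1),'axes',np.round(e[1],1))
if __name__=='__main__':
    s=snap('wrist',sys.argv[1]);o=env.observe();print(o['time'],o['eef_pos'],o['ee_rot']);rings(s)
E
python3 rings.py w2.png
```

```text
2.8667 [427.4315182  118.73653237 327.25113056] [-2.57165179e+00 -1.79946855e+00 -9.76327566e-05]
px [238. 128.] xy [421.1 155.2] axes [35.6 36.9]
px [206.  67.] xy [408.7 257.4] axes [46.2 46.9]
```

{"op": "step_arm", "data": {
  "increments": [
    [0.47,0.01,0.12,0,0,-0.65],
    [0.47,0.01,0.12,0,0,-0.65],
    [0.47,0.01,0.12,0,0,-0.65],
    [0.47,0.01,0.12,0,0,-0.65],
    [0.47,0.01,0.12,0,0,-0.65],
    [0.47,0.01,0.12,0,0,-0.65],
    [0.47,0.01,0.12,0,0,-0.65],
    [0.47,0.01,0.12,0,0,-0.65]
  ]
}}

```text
time: 3.53
eef_pos: [446.1, 225.9, 298.1]
ee_rot: [-2.03, -2.397, 0.001]
ft_force: [0.7, -0.4, 0.7]
grip_width: 87.0
gripper_force: 0.0
```

```bash
python3 rings.py w3.png; python3 -c "
import cv2,numpy as np
a=cv2.imread('pics/w2.png');b=cv2.imread('pics/w3.png');cv2.imwrite('pics/v2.png',cv2.resize(np.vstack([a[:250],b[:250]]),None,fx=1.19,fy=1.19))"
```

```text
3.5833 [445.30162849 227.79378588 297.27796601] [-2.02250363e+00 -2.40083239e+00  1.09788881e-03]
px [229. 191.] xy [421.8 155.2] axes [36.9 38.6]
px [230. 127.] xy [409.1 257.2] axes [46.  47.4]
px [305.  67.] xy [503.4 359.6] axes [56.3 58.2]
```

View pics/v2.png

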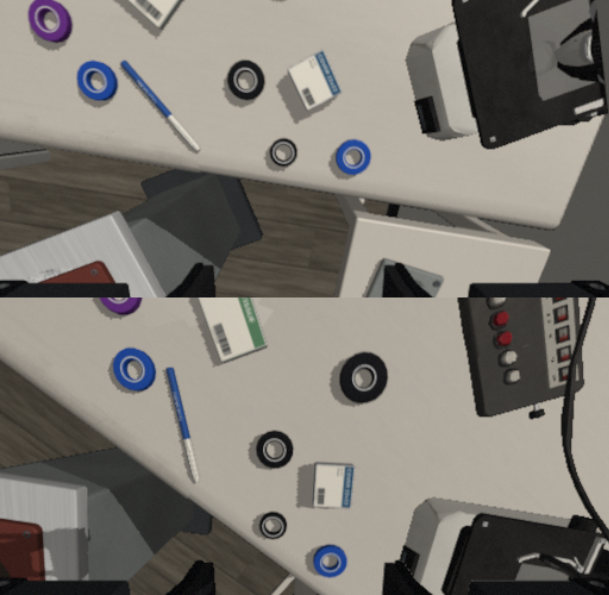

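Picture (w3 half, displayed pixels): large ring at (363,377), medium at (274,449), small at (271,525), cover-glass box at (333,485) and blue look-alike at (330,561). The fitted outside diameters of 57, 47 and 38 mm confirm the choice. I go for the large ring.

Run:
```python
from h import *
p,r=now();print(p);A=np.array([503.4,359.6,30.])
plan(p,r,A,Rdown(30),16)
```

```text
[445.30162849 227.79378588 297.27796601]
16 rows: [ 0.22   0.206  0.557 -0.001 -0.001 -0.221] mm/row 19.0
```

{"op": "step_arm", "data": {
  "increments": [
    [0.22,0.206,0.557,0,0,-0.22],
    [0.22,0.206,0.557,0,0,-0.22],
    [0.22,0.206,0.557,0,0,-0.22],
    [0.22,0.206,0.557,0,0,-0.22],
    [0.22,0.206,0.557,0,0,-0.22],
    [0.22,0.206,0.557,0,0,-0.22],
    [0.22,0.206,0.557,0,0,-0.22],
    [0.22,0.206,0.557,0,0,-0.22]
  ]
}}

```text
time: 4.25
eef_pos: [481.7, 288.2, 164.0]
ee_rot: [-1.815, -2.564, 0.001]
ft_force: [0.8, -0.3, 0.6]
grip_width: 86.9
gripper_force: 0.0
```

{"op": "step_arm", "data": {
  "increments": [
    [0.22,0.206,0.557,0,0,-0.22],
    [0.22,0.206,0.557,0,0,-0.22],
    [0.22,0.206,0.557,0,0,-0.22],
    [0.22,0.206,0.557,0,0,-0.22],
    [0.22,0.206,0.557,0,0,-0.22],
    [0.22,0.206,0.557,0,0,-0.22],
    [0.22,0.206,0.557,0,0,-0.22],
    [0.22,0.206,0.557,0,0,-0.22]
  ]
}}

```text
time: 4.92
eef_pos: [505.6, 356.4, 30.3]
ee_rot: [-1.583, -2.714, 0.001]
ft_force: [-0.6, -0.5, 0.6]
grip_width: 87.0
gripper_force: 0.0
```

Run:
```python
from h import *
s=snap('wrist','w4.png');s=snap('wrist','w4.png');p,r=now();print(p,env.observe()['time'])
cv2.imwrite('pics/v4.png',s['img'][:,:,::-1])
plan(p,r,np.array([503.4,359.6,3.]),Rdown(30),4)
```

```text
[503.29415528 355.74260884  27.88353444] 5.0167
4 rows: [ 0.027  0.017  0.207 -0.015 -0.    -0.022] mm/row 6.3
```

View pics/v4.png

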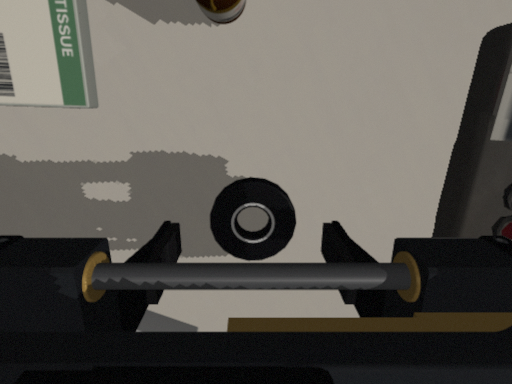

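The ring sits between the open fingers, with its bore at (253,222). That matches the planned correction of about 3 mm. I go down and grip.

{"op": "step_arm", "data": {
  "increments": [
    [0.027,0.017,0.207,0,0,-0.02],
    [0.027,0.017,0.207,0,0,-0.02],
    [0.027,0.017,0.207,0,0,-0.02],
    [0.027,0.017,0.207,0,0,-0.02],
    [0,0,0,0,0,0],
    [0,0,0,0,0,0],
    [0,0,0,0,0,0],
    [0,0,0,0,0,0]
  ]
}}

```text
time: 5.68
eef_pos: [505.8, 360.8, 7.2]
ee_rot: [1.571, 2.72, 0.001]
ft_force: [0.3, -0.2, -0.1]
grip_width: 86.8
gripper_force: 0.0
```

{"op": "step_arm", "data": {
  "increments": [
    [0,0,0,0,0,0],
    [0,0,0,0,0,0],
    [0,0,0,0,0,0],
    [0,0,0,0,0,0],
    [0,0,0,0,0,0],
    [0,0,0,0,0,0],
    [0,0,0,0,0,0],
    [0,0,0,0,0,0]
  ],
  "gripper": 0
}}

```text
time: 6.35
eef_pos: [505.4, 360.6, 6.7]
ee_rot: [-1.572, -2.72, 0.0]
ft_force: [-1.6, -0.1, 1.0]
grip_width: 55.8
gripper_force: 30.0
```

Run:
```python
from h import *
p,r=now();o=env.observe();print(p,o['time'],o['grip_width'],o['gripper_force'],o['ft_force'],o['ee_rot'])
V=np.array([470,200,250.]); W=O+N*95
plan(p,r,V,Rdown(10),16); plan(V,Rdown(10),W,Rpost(),24); print(W)
```

```text
[505.40796    360.57058425   6.69079924] 6.35 55.82938064953227 30.00008387491107 [-1.60815191 -0.05843886  0.96153801] [-1.57164160e+00 -2.72002101e+00  3.21809371e-04]
16 rows: [-0.289 -0.188 -0.507 -0.     0.     0.218] mm/row 18.4
24 rows: [-0.529  0.111  0.02  -0.093  0.205  0.347] mm/row 16.2
[ 472.20816698 -161.2022926   146.06953888]
```

Run:
```python
from h import *
L=[]
for i in range(5):
    s=snap('wrist','w5.png');L.append(np.r_[env.observe()['eef_pos'],env.observe()['grip_width']])
print(np.round(L,1));cv2.imwrite('pics/v5.png',cv2.resize(s['img'][180:300,150:360,::-1],None,fx=2.5,fy=2.5))
print(np.array([s['range_z'][v,u] for v,u in ((225,252),(200,252),(205,252))]), depth(s,252,208))
```

```text
[[505.4 360.6   6.7  55.9]
 [505.4 360.6   6.7  56.2]
 [505.4 360.6   6.7  56.2]
 [505.4 360.6   6.7  56.2]
 [505.4 360.6   6.7  56.1]]
[183.55963 166.29805 167.75041] [496.2725848  378.19897225  10.66295817]
```

View pics/v5.png

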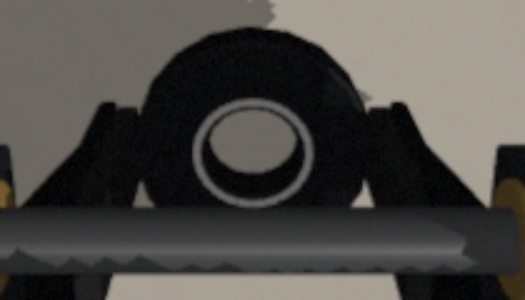

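The ring is gripped centred, with its bore at about pixel (251,241), but only by the upper half of its thickness. I regrip about 4 mm lower.

{"op": "step_arm", "data": {
  "increments": [
    [0,0,0,0,0,0],
    [0,0,0,0,0,0],
    [0,0,0,0,0,0],
    [0,0,0.065,0,0,0],
    [0,0,0.065,0,0,0],
    [0,0,0,0,0,0],
    [0,0,0,0,0,0],
    [0,0,0,0,0,0]
  ],
  "gripper": 85
}}

```text
time: 7.27
eef_pos: [505.5, 360.6, 2.7]
ee_rot: [-1.572, -2.72, 0.0]
ft_force: [0.3, -0.4, 0.7]
grip_width: 73.7
gripper_force: 0.0
```

{"op": "step_arm", "data": {
  "increments": [
    [0,0,0,0,0,0],
    [0,0,0,0,0,0],
    [0,0,0,0,0,0],
    [0,0,0,0,0,0],
    [0,0,0,0,0,0],
    [0,0,0,0,0,0],
    [0,0,0,0,0,0],
    [0,0,0,0,0,0]
  ],
  "gripper": 0
}}

```text
time: 7.93
eef_pos: [505.5, 360.6, 2.8]
ee_rot: [1.572, 2.72, 0.0]
ft_force: [0.2, -0.3, 0.2]
grip_width: 56.6
gripper_force: 30.0
```

Run:
```python
from h import *
p,r=now();o=env.observe();print(p,o['time'],o['grip_width'],o['gripper_force'],o['ft_force'],o['ee_rot'])
V=np.array([470,200,250.]); W=O+N*95
plan(p,r,V,Rdown(10),16)
```

```text
[505.52295202 360.63013439   2.82903027] 7.9333 56.589027978996285 29.999944916926324 [ 0.19593648 -0.26348694  0.18937118] [1.57159895e+00 2.72016720e+00 8.78433419e-05]
16 rows: [-0.289 -0.188 -0.515  0.     0.     0.218] mm/row 18.6
```

Run:
```python
from h import *
p,r=now()
V=np.array([420,200,250.]);U=np.array([430,20,230.]); W=O+N*95
plan(p,r,V,Rdown(5),16); plan(V,Rdown(5),U,Rdown(-20),8); plan(U,Rdown(-20),W,Rpost(),16)
```

```text
16 rows: [-0.264 -0.276 -0.515  0.     0.     0.272] mm/row 19.2
8 rows: [-0.747  0.12   0.083  0.     0.     0.545] mm/row 22.8
16 rows: [-0.328  0.255  0.104 -0.054  0.324  0.201] mm/row 12.8
```

{"op": "step_arm", "data": {
  "increments": [
    [-0.264,-0.276,-0.515,0,0,0.272],
    [-0.264,-0.276,-0.515,0,0,0.272],
    [-0.264,-0.276,-0.515,0,0,0.272],
    [-0.264,-0.276,-0.515,0,0,0.272],
    [-0.264,-0.276,-0.515,0,0,0.272],
    [-0.264,-0.276,-0.515,0,0,0.272],
    [-0.264,-0.276,-0.515,0,0,0.272],
    [-0.264,-0.276,-0.515,0,0,0.272]
  ]
}}

```text
time: 8.6
eef_pos: [471.2, 275.0, 127.0]
ee_rot: [-1.859, -2.532, 0.0]
ft_force: [0.4, -0.4, 0.3]
grip_width: 56.3
gripper_force: 30.0
```

{"op": "step_arm", "data": {
  "increments": [
    [-0.264,-0.276,-0.515,0,0,0.272],
    [-0.264,-0.276,-0.515,0,0,0.272],
    [-0.264,-0.276,-0.515,0,0,0.272],
    [-0.264,-0.276,-0.515,0,0,0.272],
    [-0.264,-0.276,-0.515,0,0,0.272],
    [-0.264,-0.276,-0.515,0,0,0.272],
    [-0.264,-0.276,-0.515,0,0,0.272],
    [-0.264,-0.276,-0.515,0,0,0.272]
  ]
}}

```text
time: 9.27
eef_pos: [419.6, 199.5, 250.6]
ee_rot: [2.123, 2.315, -0.0]
ft_force: [-0.8, 0.3, 0.3]
grip_width: 56.2
gripper_force: 30.0
```

{"op": "step_arm", "data": {
  "increments": [
    [-0.747,0.12,0.083,0,0,0.545],
    [-0.747,0.12,0.083,0,0,0.545],
    [-0.747,0.12,0.083,0,0,0.545],
    [-0.747,0.12,0.083,0,0,0.545],
    [-0.747,0.12,0.083,0,0,0.545],
    [-0.747,0.12,0.083,0,0,0.545],
    [-0.747,0.12,0.083,0,0,0.545],
    [-0.747,0.12,0.083,0,0,0.545]
  ]
}}

```text
time: 9.93
eef_pos: [430.0, 19.1, 229.9]
ee_rot: [2.575, 1.8, 0.0]
ft_force: [0.5, -0.4, -0.8]
grip_width: 56.2
gripper_force: 30.0
```

Run:
```python
from h import *
s=snap('wrist');p,r=now();o=env.observe();print(p,o['time'],o['grip_width'],o['ee_rot'])
W=O+N*95; plan(p,r,W,Rpost(),16)
```

```text
[429.36573476  15.99411956 229.28010096] 9.9833 55.95928697479037 [ 2.5778961   1.79276832 -0.00414592]
16 rows: [-0.319  0.253  0.105 -0.053  0.326  0.197] mm/row 12.6
```

{"op": "step_arm", "data": {
  "increments": [
    [-0.328,0.255,0.104,-0.054,0.324,0.2],
    [-0.328,0.255,0.104,-0.054,0.324,0.2],
    [-0.328,0.255,0.104,-0.054,0.324,0.2],
    [-0.328,0.255,0.104,-0.054,0.324,0.2],
    [-0.328,0.255,0.104,-0.054,0.324,0.2],
    [-0.328,0.255,0.104,-0.054,0.324,0.2],
    [-0.328,0.255,0.104,-0.054,0.324,0.2],
    [-0.328,0.255,0.104,-0.054,0.324,0.2]
  ]
}}

```text
time: 10.65
eef_pos: [456.2, -74.1, 197.2]
ee_rot: [-2.594, -1.521, -0.361]
ft_force: [0.3, -0.1, -0.1]
grip_width: 56.5
gripper_force: 30.0
```

{"op": "step_arm", "data": {
  "increments": [
    [-0.328,0.255,0.104,-0.054,0.324,0.2],
    [-0.328,0.255,0.104,-0.054,0.324,0.2],
    [-0.328,0.255,0.104,-0.054,0.324,0.2],
    [-0.328,0.255,0.104,-0.054,0.324,0.2],
    [-0.328,0.255,0.104,-0.054,0.324,0.2],
    [-0.328,0.255,0.104,-0.054,0.324,0.2],
    [-0.328,0.255,0.104,-0.054,0.324,0.2],
    [-0.328,0.255,0.104,-0.054,0.324,0.2]
  ]
}}

```text
time: 11.32
eef_pos: [472.8, -161.7, 146.0]
ee_rot: [-2.557, -1.226, -0.687]
ft_force: [-0.8, 0.2, 0.2]
grip_width: 56.2
gripper_force: 30.0
```

Run:
```python
from h import *
for i in range(6): s=snap('wrist','w6.png')
p,r=now();o=env.observe();print(p,o['time'],o['grip_width'],o['ee_rot'],o['qpos'].round(2),o['dq'].round(3))
W=O+N*70; plan(p,r,W,Rpost(),8)
D=r.T@(O-p);print('arbor origin in tool',D,'axis in tool',r.T@N)
s2=snap('scene','s6.png')
a=s['img'][0:300,:,::-1];b=cv2.resize(s2['img'][120:240,240:400,::-1],(400,300));cv2.imwrite('pics/v6.png',np.hstack([a[:,110:410],b]))
```

```text
[ 472.90834863 -160.61944609  146.69226346] 11.6167 56.296035769194134 [-2.55681408 -1.22921771 -0.68482373] [-0.85 -0.03  2.04  0.54  1.28 -0.37] [ 0.008 -0.008 -0.     0.002 -0.003 -0.003]
8 rows: [-0.004 -0.001  0.105 -0.     0.001  0.004] mm/row 3.1
arbor origin in tool [-0.99904241 -0.15071012 95.09367369] axis in tool [-8.95705758e-04 -3.43652120e-04 -9.99999540e-01]
```

View pics/v6.png

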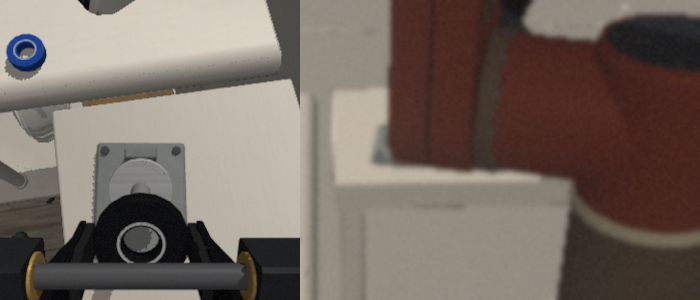

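Left half: the held ring's bore is at about (250,243) in wrist pixels. The post and flange are seen just above it, lined up along column 249–250. I insert partway along the post and check the side force.

{"op": "step_arm", "data": {
  "increments": [
    [-0.002,0,0.23,0,0,0],
    [-0.002,0,0.23,0,0,0],
    [-0.002,0,0.23,0,0,0],
    [-0.002,0,0.23,0,0,0],
    [-0.002,0,0.23,0,0,0],
    [-0.002,0,0.23,0,0,0],
    [-0.002,0,0.23,0,0,0],
    [-0.002,0,0.23,0,0,0]
  ]
}}

```text
time: 12.33
eef_pos: [489.9, -139.5, 97.4]
ee_rot: [-2.557, -1.227, -0.685]
ft_force: [-0.3, -1.0, -0.3]
grip_width: 56.2
gripper_force: 30.0
```

```bash
cat > st.py <<'E'
from h import *
for i in range(2): s=snap('wrist','last.png')
p,r=now();o=env.observe();print(o['time'],p,o['grip_width'],'F tool',(r.T@o['ft_force']).round(1),'h',((p-O)@N).round(2),'origin in tool',(r.T@(O-p)).round(2),'axis',(r.T@N).round(3), 'torque', (r.T@o['torque']).round(2))
E
python3 st.py
```

```text
12.4333 [ 489.2520974  -138.82794553   96.8121456 ] 56.01187606362124 F tool [-0.8 -0.2  1. ] h 38.28 origin in tool [ 0.29  0.86 38.28] axis [-0.    -0.003 -1.   ] torque [-0.01 -0.33  0.  ]
```

{"op": "step_arm", "data": {
  "increments": [
    [0,0,0.14,0,0,0],
    [0,0,0.14,0,0,0],
    [0,0,0.14,0,0,0],
    [0,0,0.14,0,0,0],
    [0,0,0.14,0,0,0],
    [0,0,0.14,0,0,0],
    [0,0,0.14,0,0,0],
    [0,0,0.14,0,0,0]
  ]
}}

```text
time: 13.1
eef_pos: [500.4, -126.6, 68.6]
ee_rot: [-2.557, -1.227, -0.685]
ft_force: [0.4, 0.0, -0.4]
grip_width: 56.3
gripper_force: 30.0
```

```bash
python3 st.py
```

```text
13.2 [ 499.94831395 -126.12055588   68.276925  ] 56.2940778913729 F tool [-1.  -0.2 -0.1] h 5.27 origin in tool [0.17 0.4  5.27] axis [-0.    -0.002 -1.   ] torque [-0.07 -0.38 -0.08]
```

Next I press gently down until it touches.

{"op": "step_arm", "data": {
  "increments": [
    [0,0,0.025,0,0,0],
    [0,0,0.025,0,0,0],
    [0,0,0.025,0,0,0],
    [0,0,0.025,0,0,0],
    [0,0,0,0,0,0],
    [0,0,0,0,0,0],
    [0,0,0,0,0,0],
    [0,0,0,0,0,0]
  ]
}}

```text
time: 13.87
eef_pos: [501.2, -125.7, 66.5]
ee_rot: [-2.557, -1.227, -0.685]
ft_force: [-0.5, -0.6, -0.4]
grip_width: 56.3
gripper_force: 30.0
```

```bash
python3 st.py
```

```text
13.9667 [ 501.19477671 -125.64924656   66.4680415 ] 56.2187326231526 F tool [-0.5 -0.2  0.6] h 3.13 origin in tool [ 0.08 -0.28  3.13] axis [-0. -0. -1.] torque [-0.   -0.32 -0.  ]
```

{"op": "step_arm", "data": {
  "increments": [
    [0,0,0.025,0,0,0],
    [0,0,0.025,0,0,0],
    [0,0,0.025,0,0,0],
    [0,0,0,0,0,0],
    [0,0,0,0,0,0],
    [0,0,0,0,0,0],
    [0,0,0,0,0,0],
    [0,0,0,0,0,0]
  ]
}}

```text
time: 14.63
eef_pos: [501.5, -125.5, 66.0]
ee_rot: [-2.556, -1.229, -0.684]
ft_force: [-14.2, -3.4, 16.2]
grip_width: 56.2
gripper_force: 30.0
```

```bash
python3 st.py
```

```text
14.7333 [ 501.49244524 -125.47164168   65.98444346] 56.10872073794764 F tool [ -1.5  -8.8 -21.5] h 2.55 origin in tool [ 0.04 -0.4   2.55] axis [-0.001 -0.001 -1.   ] torque [ 1.42 -0.55  0.07]
```

{"op": "step_arm", "data": {
  "increments": [
    [0,0,-0.03,0,0,0],
    [0,0,0,0,0,0],
    [0,0,0,0,0,0],
    [0,0,0,0,0,0],
    [0,0,0,0,0,0],
    [0,0,0,0,0,0],
    [0,0,-0.1,0,0,0],
    [0,0,-0.3,0,0,0]
  ],
  "gripper": 85
}}

```text
time: 15.4
eef_pos: [497.1, -128.8, 74.9]
ee_rot: [-2.555, -1.227, -0.683]
ft_force: [-0.7, 0.9, -0.1]
grip_width: 73.7
gripper_force: 0.0
```

{"op": "step_arm", "data": {
  "increments": [
    [0,0,-0.4,0,0,0],
    [0,0,-0.5,0,0,0],
    [0,0,-0.5,0,0,0],
    [0,0,-0.5,0,0,0],
    [0,0,-0.5,0,0,0],
    [0,0,-0.5,0,0,0],
    [0,0,-0.2,0,0,0],
    [0,0,0,0,0,0]
  ]
}}

```text
time: 16.07
eef_pos: [469.3, -167.8, 158.5]
ee_rot: [-2.561, -1.229, -0.688]
ft_force: [-0.5, -0.2, -0.6]
grip_width: 74.0
gripper_force: 0.0
```

```bash
python3 st.py; cp pics/last.npz pics/w7.npz
python3 - <<'E'
from h import *
p,r=now();U=np.array([420,60,200.]);M=np.array([409.,257.3,40])
plan(p,r,U,Rdown(-20),16);plan(U,Rdown(-20),M,Rdown(15),16)
s=np.load('pics/w7.npz')
cv2.imwrite('pics/v7.png',s['img'][60:300,150:350,::-1].repeat(2,0).repeat(2,1))
# ring/stand plane check
v,u=np.mgrid[0:384,0:512];rz=s['range_z'];M_=s['cam_to_world']
P=np.stack([(u-s['cx'])/s['f']*rz,(v-s['cy'])/s['f']*rz,rz],-1)@M_[:3,:3].T+M_[:3,3]
h=(P-O)@N;q=P-O-h[...,None]*N;rad=np.linalg.norm(q,axis=-1)
k=(rz>0)&(rad>13)&(rad<26)&(h>-10)&(h<40);print('ring top h: n',k.sum(),np.percentile(h[k],[5,25,50,75,95]).round(1))
E
```

```text
16.1667 [ 468.67424001 -166.21867211  156.36873197] 74.29097039079645 F tool [-0.8 -0.2  0.6] h 106.98 origin in tool [  0.22  -0.44 106.98] axis [-0.001  0.    -1.   ] torque [ 0.02 -0.25 -0.03]
16 rows: [ 0.376 -0.322  0.007  0.054 -0.324 -0.2  ] mm/row 14.9
16 rows: [ 0.415 -0.049  0.333  0.     0.    -0.382] mm/row 16.0
ring top h: n 1622 [10.6 11.3 11.7 12.1 12.8]
```

View pics/v7.png

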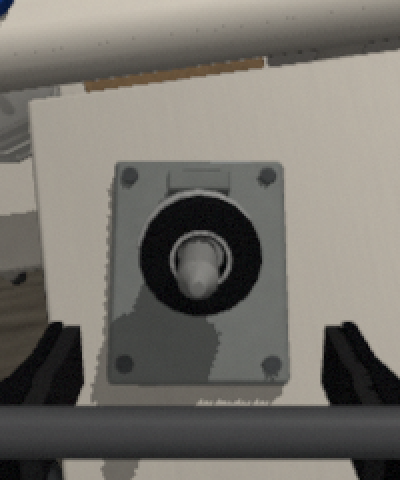

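The large ring is seated: its top face is 11.7 mm above the flange, against 12 mm expected. The picture shows it round the post at about (200,255). The medium ring is next, after a check of its neighbours.

Run:
```python
from h import *
s=dict(np.load('pics/w3.npz'))
for n,(x,y),z in (('cg',(315,463),22),('cg',(353,463),22),('cg',(352,507),22),('cg',(314,507),22),('pen',(168,370),12),('pen',(195,480),12),('blue',(330,561),6)):
    print(n,onz(s,x/1.19,(y-297)/1.19,z).round(0))
```

```text
cg [464. 250.  22.]
cg [511. 258.  22.]
cg [522. 202.  22.]
cg [473. 194.  22.]
pen [272. 329.  12.]
pen [314. 201.  12.]
blue [511. 115.   6.]
```

{"op": "step_arm", "data": {
  "increments": [
    [0.376,-0.322,0.007,0.054,-0.324,-0.2],
    [0.376,-0.322,0.007,0.054,-0.324,-0.2],
    [0.376,-0.322,0.007,0.054,-0.324,-0.2],
    [0.376,-0.322,0.007,0.054,-0.324,-0.2],
    [0.376,-0.322,0.007,0.054,-0.324,-0.2],
    [0.376,-0.322,0.007,0.054,-0.324,-0.2],
    [0.376,-0.322,0.007,0.054,-0.324,-0.2],
    [0.376,-0.322,0.007,0.054,-0.324,-0.2]
  ]
}}

```text
time: 16.83
eef_pos: [451.4, -52.2, 188.7]
ee_rot: [-2.592, -1.524, -0.355]
ft_force: [-0.0, 0.7, -0.3]
grip_width: 74.2
gripper_force: 0.0
```

{"op": "step_arm", "data": {
  "increments": [
    [0.376,-0.322,0.007,0.054,-0.324,-0.2],
    [0.376,-0.322,0.007,0.054,-0.324,-0.2],
    [0.376,-0.322,0.007,0.054,-0.324,-0.2],
    [0.376,-0.322,0.007,0.054,-0.324,-0.2],
    [0.376,-0.322,0.007,0.054,-0.324,-0.2],
    [0.376,-0.322,0.007,0.054,-0.324,-0.2],
    [0.376,-0.322,0.007,0.054,-0.324,-0.2],
    [0.376,-0.322,0.007,0.054,-0.324,-0.2]
  ]
}}

```text
time: 17.5
eef_pos: [419.1, 61.3, 198.9]
ee_rot: [-2.571, -1.805, 0.004]
ft_force: [0.6, -0.1, 0.2]
grip_width: 74.0
gripper_force: 0.0
```

Run:
```python
from h import *
for i in range(2): snap('wrist')
p,r=now();print(p)
plan(p,r,np.array([409.,257.3,35]),Rdown(45),16)
```

```text
[418.89015959  62.68710454 198.64390788]
16 rows: [ 0.424  0.058  0.341 -0.002 -0.001 -0.706] mm/row 16.4
```

{"op": "step_arm", "data": {
  "increments": [
    [0.424,0.058,0.34,0,0,-0.706],
    [0.424,0.058,0.34,0,0,-0.706],
    [0.424,0.058,0.34,0,0,-0.706],
    [0.424,0.058,0.34,0,0,-0.706],
    [0.424,0.058,0.34,0,0,-0.706],
    [0.424,0.058,0.34,0,0,-0.706],
    [0.424,0.058,0.34,0,0,-0.706],
    [0.424,0.058,0.34,0,0,-0.706]
  ]
}}

```text
time: 18.27
eef_pos: [443.6, 158.7, 116.7]
ee_rot: [-1.964, -2.45, 0.001]
ft_force: [0.0, 0.5, 0.7]
grip_width: 74.2
gripper_force: 0.0
```

{"op": "step_arm", "data": {
  "increments": [
    [0.424,0.058,0.34,0,0,-0.706],
    [0.424,0.058,0.34,0,0,-0.706],
    [0.424,0.058,0.34,0,0,-0.706],
    [0.424,0.058,0.34,0,0,-0.706],
    [0.424,0.058,0.34,0,0,-0.706],
    [0.424,0.058,0.34,0,0,-0.706],
    [0.424,0.058,0.34,0,0,-0.706],
    [0.424,0.058,0.34,0,0,-0.706]
  ]
}}

```text
time: 18.93
eef_pos: [410.7, 254.6, 35.3]
ee_rot: [-1.204, -2.901, 0.0]
ft_force: [-0.4, 0.9, -0.1]
grip_width: 74.0
gripper_force: 0.0
```

```bash
cat > near.py <<'E'
from h import *
import sys
yaw=float(sys.argv[1])
for i in range(5): s=snap('wrist','near.png')
p,r=now();print(p,env.observe()['time'])
im=s['img'][190:258,190:312];hsv=cv2.cvtColor(im,cv2.COLOR_RGB2HSV)
dark=(hsv[...,2]<95).astype(np.uint8)
# bore: bright hole inside the dark ring
cs,hi=cv2.findContours(dark,cv2.RETR_CCOMP,cv2.CHAIN_APPROX_NONE)
for c,h in zip(cs,hi[0]):
    if h[3]>=0 and cv2.contourArea(c)>60:
        (cx,cy),ax,_=cv2.fitEllipse(c);c3=onz(s,cx+190,cy+190,12);print('bore px',cx+190,cy+190,ax,c3.round(1))
        plan(p,r,np.array([c3[0],c3[1],2.8]),Rdown(yaw),5)
E
python3 near.py 45
```

```text
[411.54267687 254.14979687  36.54674218] 19.1833
bore px 252.54130172729492 215.45487594604492 (38.26328659057617, 39.66002655029297) [409.2 257.3  12. ]
5 rows: [ 0.026  0.004  0.225 -0.     0.    -0.012] mm/row 6.8
bore px 252.24575424194336 212.33256340026855 (23.320541381835938, 29.934690475463867) [407.4 258.8  12. ]
5 rows: [ 0.042  0.003  0.225 -0.     0.    -0.012] mm/row 6.9
```

{"op": "step_arm", "data": {
  "increments": [
    [0.027,0.004,0.225,0,0,-0.012],
    [0.027,0.004,0.225,0,0,-0.012],
    [0.027,0.004,0.225,0,0,-0.012],
    [0.027,0.004,0.225,0,0,-0.012],
    [0.027,0.004,0.225,0,0,-0.012],
    [0,0,0,0,0,0],
    [0,0,0,0,0,0],
    [0,0,0,0,0,0]
  ]
}}

```text
time: 19.85
eef_pos: [408.7, 258.1, 2.7]
ee_rot: [-1.199, -2.904, 0.0]
ft_force: [0.3, -0.2, 0.2]
grip_width: 74.2
gripper_force: 0.0
```

```bash
python3 near.py 45
```

```text
[408.99219306 258.20388239   3.09387363] 20.1
bore px 250.14919662475586 239.06037139892578 (25.096742630004883, 34.0413703918457) [407.  259.6  12. ]
5 rows: [ 0.016 -0.003  0.002  0.001  0.001  0.004] mm/row 0.5
```

Centred to within about 1 mm at the right height. Close, lift and carry.

{"op": "step_arm", "data": {
  "increments": [
    [0,0,0,0,0,0],
    [0,0,0,0,0,0],
    [0,0,0,0,0,0],
    [0,0,0,0,0,0],
    [0,0,0,0,0,0],
    [0,0,0,0,0,0],
    [0,0,0,0,0,0],
    [0,0,0,0,0,0]
  ],
  "gripper": 0
}}

```text
time: 20.77
eef_pos: [408.7, 258.1, 2.8]
ee_rot: [1.199, 2.904, 0.0]
ft_force: [0.5, -0.5, 0.0]
grip_width: 45.9
gripper_force: 30.0
```

Run:
```python
from h import *
p,r=now();o=env.observe();print(p,o['time'],o['grip_width'],o['gripper_force'])
A=np.array([400,190,190.]);U=np.array([430,20,230.]); W=O+N*85
plan(p,r,A,Rdown(20),8);plan(A,Rdown(20),U,Rdown(-20),8); plan(U,Rdown(-20),W,Rpost(),16)
```

```text
[408.70607386 258.06135551   2.76530838] 20.7667 45.85408458571126 29.99987807124853
8 rows: [-0.216 -0.191 -0.78   0.    -0.     0.548] mm/row 24.9
8 rows: [-0.728  0.096 -0.167  0.     0.     0.873] mm/row 22.6
16 rows: [-0.322  0.256  0.124 -0.054  0.324  0.201] mm/row 12.9
```

{"op": "step_arm", "data": {
  "increments": [
    [-0.216,-0.191,-0.78,0,0,0.548],
    [-0.216,-0.191,-0.78,0,0,0.548],
    [-0.216,-0.191,-0.78,0,0,0.548],
    [-0.216,-0.191,-0.78,0,0,0.548],
    [-0.216,-0.191,-0.78,0,0,0.548],
    [-0.216,-0.191,-0.78,0,0,0.548],
    [-0.216,-0.191,-0.78,0,0,0.548],
    [-0.216,-0.191,-0.78,0,0,0.548]
  ]
}}

```text
time: 21.43
eef_pos: [399.5, 189.5, 190.9]
ee_rot: [-1.806, -2.571, 0.0]
ft_force: [0.8, 0.5, 0.0]
grip_width: 46.5
gripper_force: 30.0
```

{"op": "step_arm", "data": {
  "increments": [
    [-0.728,0.096,-0.167,0,0,0.873],
    [-0.728,0.096,-0.167,0,0,0.873],
    [-0.728,0.096,-0.167,0,0,0.873],
    [-0.728,0.096,-0.167,0,0,0.873],
    [-0.728,0.096,-0.167,0,0,0.873],
    [-0.728,0.096,-0.167,0,0,0.873],
    [-0.728,0.096,-0.167,0,0,0.873],
    [-0.728,0.096,-0.167,0,0,0.873]
  ]
}}

```text
time: 22.1
eef_pos: [429.8, 18.8, 230.1]
ee_rot: [-2.578, -1.796, 0.0]
ft_force: [0.5, 0.1, -0.3]
grip_width: 46.4
gripper_force: 30.0
```

{"op": "step_arm", "data": {
  "increments": [
    [-0.322,0.256,0.124,-0.054,0.324,0.2],
    [-0.322,0.256,0.124,-0.054,0.324,0.2],
    [-0.322,0.256,0.124,-0.054,0.324,0.2],
    [-0.322,0.256,0.124,-0.054,0.324,0.2],
    [-0.322,0.256,0.124,-0.054,0.324,0.2],
    [-0.322,0.256,0.124,-0.054,0.324,0.2],
    [-0.322,0.256,0.124,-0.054,0.324,0.2],
    [-0.322,0.256,0.124,-0.054,0.324,0.2]
  ]
}}

```text
time: 22.77
eef_pos: [456.7, -72.9, 192.4]
ee_rot: [-2.595, -1.519, -0.361]
ft_force: [0.6, -0.4, -0.7]
grip_width: 46.0
gripper_force: 30.0
```

{"op": "step_arm", "data": {
  "increments": [
    [-0.322,0.256,0.124,-0.054,0.324,0.2],
    [-0.322,0.256,0.124,-0.054,0.324,0.2],
    [-0.322,0.256,0.124,-0.054,0.324,0.2],
    [-0.322,0.256,0.124,-0.054,0.324,0.2],
    [-0.322,0.256,0.124,-0.054,0.324,0.2],
    [-0.322,0.256,0.124,-0.054,0.324,0.2],
    [-0.322,0.256,0.124,-0.054,0.324,0.2],
    [-0.322,0.256,0.124,-0.054,0.324,0.2]
  ]
}}

```text
time: 23.43
eef_pos: [475.2, -158.0, 137.3]
ee_rot: [-2.558, -1.224, -0.687]
ft_force: [0.2, 0.6, 0.7]
grip_width: 46.5
gripper_force: 30.0
```

```bash
python3 st.py;python3 st.py
python3 - <<'E'
from h import *
p,r=now();plan(p,r,O+N*44,Rpost(),8)
E
```

```text
23.5333 [ 474.03501883 -158.16140939  135.76669061] 46.157819198494835 F tool [-0.7 -0.2  1.1] h 84.32 origin in tool [ 2.12  0.58 84.32] axis [-0.    -0.001 -1.   ] torque [ 0.02 -0.35 -0.09]
23.6333 [ 474.75668027 -157.1853711   137.33981413] 46.6231150105984 F tool [-0.4 -0.2 -0.5] h 85.08 origin in tool [ 0.34  0.6  85.08] axis [-0.001 -0.001 -1.   ] torque [-0.05 -0.34 -0.04]
8 rows: [ 0.001  0.002  0.171 -0.001  0.001 -0.   ] mm/row 5.1
```

{"op": "step_arm", "data": {
  "increments": [
    [0.001,0.002,0.2,0,0,0],
    [0.001,0.002,0.2,0,0,0],
    [0.001,0.002,0.2,0,0,0],
    [0.001,0.002,0.2,0,0,0],
    [0.001,0.002,0.2,0,0,0],
    [0.001,0.002,0.2,0,0,0],
    [0.001,0.002,0.2,0,0,0],
    [0.001,0.002,0.2,0,0,0]
  ]
}}

```text
time: 24.3
eef_pos: [490.9, -138.4, 95.6]
ee_rot: [-2.558, -1.226, -0.685]
ft_force: [1.0, -0.3, -1.0]
grip_width: 46.1
gripper_force: 30.0
```

```bash
python3 st.py
```

```text
24.4 [ 490.32961619 -137.80088039   95.05122664] 46.736092792541044 F tool [-0.8 -0.1  0.7] h 36.02 origin in tool [-0.11  0.63 36.02] axis [-0.    -0.002 -1.   ] torque [ 0.02 -0.37 -0.03]
```

{"op": "step_arm", "data": {
  "increments": [
    [0,0,0.08,0,0,0],
    [0,0,0.08,0,0,0],
    [0,0,0.08,0,0,0],
    [0,0,0.08,0,0,0],
    [0,0,0.08,0,0,0],
    [0,0,0.08,0,0,0],
    [0,0,0.08,0,0,0],
    [0,0,0.06,0,0,0]
  ]
}}

```text
time: 25.07
eef_pos: [496.6, -131.4, 79.8]
ee_rot: [-2.558, -1.226, -0.685]
ft_force: [-0.4, -0.3, -0.3]
grip_width: 46.7
gripper_force: 30.0
```

{"op": "step_arm", "data": {
  "increments": [
    [0,0,0.02,0,0,0],
    [0,0,0.02,0,0,0],
    [0,0,0.02,0,0,0],
    [0,0,0.02,0,0,0],
    [0,0,0,0,0,0],
    [0,0,0,0,0,0],
    [0,0,0,0,0,0],
    [0,0,0,0,0,0]
  ]
}}

```text
time: 25.73
eef_pos: [497.3, -130.6, 78.0]
ee_rot: [-2.558, -1.226, -0.685]
ft_force: [0.2, -0.9, -0.8]
grip_width: 46.4
gripper_force: 30.0
```

```bash
python3 st.py
```

```text
25.8333 [ 497.32538285 -130.61027383   78.026017  ] 46.55195932197864 F tool [ 0.6 -0.4 -0. ] h 16.28 origin in tool [-0.24 -0.38 16.28] axis [-0.  0. -1.] torque [-0.08 -0.33 -0.04]
```

{"op": "step_arm", "data": {
  "increments": [
    [0,0,0.025,0,0,0],
    [0,0,0.025,0,0,0],
    [0,0,0.025,0,0,0],
    [0,0,0.02,0,0,0],
    [0,0,0,0,0,0],
    [0,0,0,0,0,0],
    [0,0,0,0,0,0],
    [0,0,0,0,0,0]
  ]
}}

```text
time: 26.5
eef_pos: [497.9, -130.0, 76.5]
ee_rot: [-2.557, -1.227, -0.685]
ft_force: [-9.2, -1.7, 10.8]
grip_width: 46.4
gripper_force: 30.0
```

```bash
python3 st.py
```

```text
26.6 [ 497.9553479  -129.96872415   76.54091086] 46.3295264242671 F tool [ -1.2  -6.1 -13.9] h 14.55 origin in tool [-0.27 -0.46 14.55] axis [-0.001 -0.    -1.   ] torque [ 1.03 -0.51  0.05]
```

The medium ring is home: contact at 14.55 mm is 12.0 mm above the contact for the large ring. I release and retreat.

{"op": "step_arm", "data": {
  "increments": [
    [0,0,-0.03,0,0,0],
    [0,0,0,0,0,0],
    [0,0,0,0,0,0],
    [0,0,0,0,0,0],
    [0,0,0,0,0,0],
    [0,0,0,0,0,0],
    [0,0,-0.1,0,0,0],
    [0,0,-0.3,0,0,0]
  ],
  "gripper": 75
}}

```text
time: 27.27
eef_pos: [493.4, -133.6, 86.0]
ee_rot: [-2.556, -1.225, -0.683]
ft_force: [0.3, 0.4, -0.3]
grip_width: 65.2
gripper_force: 0.0
```

{"op": "step_arm", "data": {
  "increments": [
    [0,0,-0.4,0,0,0],
    [0,0,-0.5,0,0,0],
    [0,0,-0.5,0,0,0],
    [0,0,-0.5,0,0,0],
    [0,0,-0.5,0,0,0],
    [0,0,-0.3,0,0,0],
    [0,0,-0.2,0,0,0],
    [0,0,0,0,0,0]
  ]
}}

```text
time: 27.93
eef_pos: [467.2, -169.7, 163.7]
ee_rot: [-2.56, -1.227, -0.687]
ft_force: [0.2, -0.2, 0.4]
grip_width: 64.7
gripper_force: 0.0
```

```bash
python3 st.py; cp pics/last.npz pics/w8.npz
cat > stack.py <<'E'
from h import *
import sys
p,r=now();
s=np.load('pics/%s.npz'%sys.argv[1])
v,u=np.mgrid[0:384,0:512];rz=s['range_z'];M_=s['cam_to_world']
P=np.stack([(u-s['cx'])/s['f']*rz,(v-s['cy'])/s['f']*rz,rz],-1)@M_[:3,:3].T+M_[:3,3]
h=(P-O)@N;q=P-O-h[...,None]*N;rad=np.linalg.norm(q,axis=-1)
for a,b in ((25.5,28),(20,23),(13,18)):
    k=(rz>0)&(rad>a)&(rad<b)&(h>-10)&(h<50)&(v<225);print(a,b,'top h: n',k.sum(),np.percentile(h[k],[5,25,50,75,95]).round(1))
E
python3 stack.py w8
python3 - <<'E'
from h import *
p,r=now()
U=np.array([420,40,180.]);S=np.array([421.6,155.2,35]);plan(p,r,U,Rdown(-20),16);plan(U,Rdown(-20),S,Rdown(10),8)
E
```

```text
28.0333 [ 466.76465744 -168.36326955  161.98023817] 65.20760847021513 F tool [0.5 0.1 0. ] h 113.27 origin in tool [-1.1000e-01 -2.9000e-01  1.1327e+02] axis [-0.  0. -1.] torque [-0.01 -0.31 -0.04]
25.5 28 top h: n 363 [-0.4  9.5 11.1 11.7 12.4]
20 23 top h: n 518 [11.8 22.5 23.3 23.9 24.6]
13 18 top h: n 536 [22.6 23.2 23.7 24.1 24.8]
16 rows: [ 0.331 -0.302  0.05   0.054 -0.324 -0.2  ] mm/row 13.5
8 rows: [ 0.483 -0.051  0.604  0.     0.    -0.654] mm/row 23.3
```

{"op": "step_arm", "data": {
  "increments": [
    [0.331,-0.302,0.05,0.054,-0.324,-0.2],
    [0.331,-0.302,0.05,0.054,-0.324,-0.2],
    [0.331,-0.302,0.05,0.054,-0.324,-0.2],
    [0.331,-0.302,0.05,0.054,-0.324,-0.2],
    [0.331,-0.302,0.05,0.054,-0.324,-0.2],
    [0.331,-0.302,0.05,0.054,-0.324,-0.2],
    [0.331,-0.302,0.05,0.054,-0.324,-0.2],
    [0.331,-0.302,0.05,0.054,-0.324,-0.2]
  ]
}}

```text
time: 28.7
eef_pos: [450.6, -62.2, 180.8]
ee_rot: [-2.593, -1.523, -0.355]
ft_force: [-0.6, 0.2, -0.6]
grip_width: 65.3
gripper_force: 0.0
```

{"op": "step_arm", "data": {
  "increments": [
    [0.331,-0.302,0.05,0.054,-0.324,-0.2],
    [0.331,-0.302,0.05,0.054,-0.324,-0.2],
    [0.331,-0.302,0.05,0.054,-0.324,-0.2],
    [0.331,-0.302,0.05,0.054,-0.324,-0.2],
    [0.331,-0.302,0.05,0.054,-0.324,-0.2],
    [0.331,-0.302,0.05,0.054,-0.324,-0.2],
    [0.331,-0.302,0.05,0.054,-0.324,-0.2],
    [0.331,-0.302,0.05,0.054,-0.324,-0.2]
  ]
}}

```text
time: 29.37
eef_pos: [419.0, 41.0, 179.3]
ee_rot: [-2.572, -1.804, 0.004]
ft_force: [-0.8, 0.1, -0.1]
grip_width: 65.3
gripper_force: 0.0
```

{"op": "step_arm", "data": {
  "increments": [
    [0.483,-0.051,0.6,0,0,-0.654],
    [0.483,-0.051,0.6,0,0,-0.654],
    [0.483,-0.051,0.6,0,0,-0.654],
    [0.483,-0.051,0.6,0,0,-0.654],
    [0.483,-0.051,0.6,0,0,-0.654],
    [0.483,-0.051,0.6,0,0,-0.654],
    [0.483,-0.051,0.6,0,0,-0.654],
    [0.483,-0.051,0.6,0,0,-0.654]
  ]
}}

```text
time: 30.03
eef_pos: [420.5, 156.1, 34.4]
ee_rot: [-2.015, -2.409, 0.002]
ft_force: [0.7, -0.0, -0.2]
grip_width: 65.2
gripper_force: 0.0
```

```bash
python3 near.py 10; python3 near.py 10
```

```text
[421.6432647  155.03396664  36.42641636] 30.2833
bore px 251.71885299682617 217.04241180419922 (23.006166458129883, 29.281740188598633) [421.1 158.   12. ]
5 rows: [ 0.02   0.     0.224 -0.001  0.    -0.003] mm/row 6.8
bore px 252.0637664794922 221.0644359588623 (37.55952072143555, 39.0261344909668) [421.9 155.1  12. ]
5 rows: [ 0.     0.002  0.224 -0.001  0.    -0.003] mm/row 6.7
[422.60055784 154.82068172  37.21182626] 30.5333
bore px 249.08950424194336 216.73876953125 (31.441164016723633, 38.39082717895508) [421.8 156.7  12. ]
5 rows: [ 0.014 -0.003  0.229  0.004  0.    -0.004] mm/row 6.9
```

{"op": "step_arm", "data": {
  "increments": [
    [0.005,0,0.227,0,0,0],
    [0.005,0,0.227,0,0,0],
    [0.005,0,0.227,0,0,0],
    [0.005,0,0.227,0,0,0],
    [0.005,0,0.227,0,0,0],
    [0,0,0,0,0,0],
    [0,0,0,0,0,0],
    [0,0,0,0,0,0]
  ]
}}

```text
time: 31.2
eef_pos: [421.2, 155.9, 1.8]
ee_rot: [-2.02, -2.405, 0.001]
ft_force: [-0.6, -0.2, -0.8]
grip_width: 65.6
gripper_force: 0.0
```

```bash
python3 near.py 10; cp pics/near.png pics/v9.png
```

```text
[421.56990565 155.94879584   2.27748661] 31.45
bore px 250.11578369140625 239.6385269165039 (24.5184383392334, 33.553749084472656) [421.2 158.5  12. ]
5 rows: [ 0.017  0.001 -0.003  0.     0.    -0.001] mm/row 0.5
bore px 250.00144958496094 244.51627349853516 (41.19008255004883, 45.883975982666016) [421.7 155.4  12. ]
5 rows: [-0.004  0.    -0.003  0.     0.    -0.001] mm/row 0.2
```

View pics/v9.png

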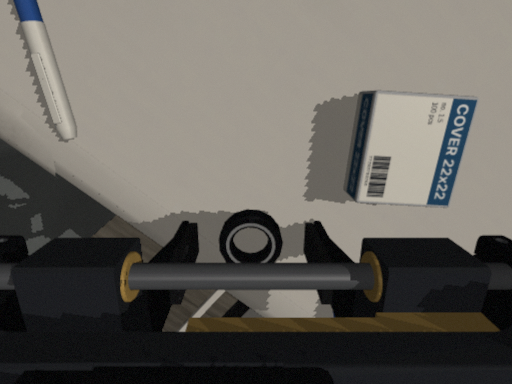

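The small ring is centred between the fingers, with its bore at (250,244). The cover-glass box is clear at right. I close and lift.

{"op": "step_arm", "data": {
  "increments": [
    [0,0,0,0,0,0],
    [0,0,0,0,0,0],
    [0,0,0,0,0,0],
    [0,0,0,0,0,0],
    [0,0,0,0,0,0],
    [0,0,0,0,0,0],
    [0,0,0,0,0,0],
    [0,0,0,0,0,0]
  ],
  "gripper": 0
}}

```text
time: 32.12
eef_pos: [421.5, 155.9, 2.2]
ee_rot: [-2.02, -2.406, 0.0]
ft_force: [0.5, 0.5, 0.8]
grip_width: 36.7
gripper_force: 30.0
```

Run:
```python
from h import *
p,r=now();o=env.observe();print(p,o['time'],o['grip_width'],o['gripper_force'])
U=np.array([430,20,230.]); W=O+N*85
plan(p,r,U,Rdown(-20),16); plan(U,Rdown(-20),W,Rpost(),16)
```

```text
[421.48714313 155.91753547   2.17049822] 32.1167 36.67957256174878 30.00010904856026
16 rows: [-0.284  0.038 -0.475 -0.    -0.     0.327] mm/row 16.6
16 rows: [-0.322  0.256  0.124 -0.054  0.324  0.201] mm/row 12.9
```

{"op": "step_arm", "data": {
  "increments": [
    [-0.284,0.038,-0.475,0,0,0.327],
    [-0.284,0.038,-0.475,0,0,0.327],
    [-0.284,0.038,-0.475,0,0,0.327],
    [-0.284,0.038,-0.475,0,0,0.327],
    [-0.284,0.038,-0.475,0,0,0.327],
    [-0.284,0.038,-0.475,0,0,0.327],
    [-0.284,0.038,-0.475,0,0,0.327],
    [-0.284,0.038,-0.475,0,0,0.327]
  ]
}}

```text
time: 32.78
eef_pos: [434.4, 88.2, 116.7]
ee_rot: [-2.318, -2.12, 0.0]
ft_force: [0.8, -0.4, -0.4]
grip_width: 36.6
gripper_force: 30.0
```

{"op": "step_arm", "data": {
  "increments": [
    [-0.284,0.038,-0.475,0,0,0.327],
    [-0.284,0.038,-0.475,0,0,0.327],
    [-0.284,0.038,-0.475,0,0,0.327],
    [-0.284,0.038,-0.475,0,0,0.327],
    [-0.284,0.038,-0.475,0,0,0.327],
    [-0.284,0.038,-0.475,0,0,0.327],
    [-0.284,0.038,-0.475,0,0,0.327],
    [-0.284,0.038,-0.475,0,0,0.327]
  ]
}}

```text
time: 33.45
eef_pos: [429.5, 19.8, 230.6]
ee_rot: [-2.575, -1.799, 0.0]
ft_force: [-0.8, -0.3, -0.9]
grip_width: 36.5
gripper_force: 30.0
```

{"op": "step_arm", "data": {
  "increments": [
    [-0.322,0.256,0.124,-0.054,0.324,0.2],
    [-0.322,0.256,0.124,-0.054,0.324,0.2],
    [-0.322,0.256,0.124,-0.054,0.324,0.2],
    [-0.322,0.256,0.124,-0.054,0.324,0.2],
    [-0.322,0.256,0.124,-0.054,0.324,0.2],
    [-0.322,0.256,0.124,-0.054,0.324,0.2],
    [-0.322,0.256,0.124,-0.054,0.324,0.2],
    [-0.322,0.256,0.124,-0.054,0.324,0.2]
  ]
}}

```text
time: 34.12
eef_pos: [456.7, -72.5, 192.4]
ee_rot: [-2.595, -1.519, -0.361]
ft_force: [0.8, 0.1, -1.1]
grip_width: 36.8
gripper_force: 30.0
```

{"op": "step_arm", "data": {
  "increments": [
    [-0.322,0.256,0.124,-0.054,0.324,0.2],
    [-0.322,0.256,0.124,-0.054,0.324,0.2],
    [-0.322,0.256,0.124,-0.054,0.324,0.2],
    [-0.322,0.256,0.124,-0.054,0.324,0.2],
    [-0.322,0.256,0.124,-0.054,0.324,0.2],
    [-0.322,0.256,0.124,-0.054,0.324,0.2],
    [-0.322,0.256,0.124,-0.054,0.324,0.2],
    [-0.322,0.256,0.124,-0.054,0.324,0.2]
  ]
}}

```text
time: 34.78
eef_pos: [475.1, -157.6, 137.4]
ee_rot: [-2.558, -1.224, -0.687]
ft_force: [-0.1, 0.7, -1.5]
grip_width: 36.7
gripper_force: 30.0
```

```bash
python3 st.py;python3 st.py
```

```text
34.8833 [ 473.98708936 -157.88421707  135.84571896] 36.93755384162575 F tool [ 0.4 -0.5  0.8] h 84.3 origin in tool [ 1.92  0.8  84.29] axis [-0.    -0.001 -1.   ] torque [-0.02 -0.34 -0.01]
34.9833 [ 474.6890262  -156.87520534  137.38131434] 36.932671777070944 F tool [0.2 0.6 0.6] h 85.01 origin in tool [ 0.14  0.85 85.01] axis [-0.001 -0.001 -1.   ] torque [-0.01 -0.36 -0.04]
```

{"op": "step_arm", "data": {
  "increments": [
    [0,0.004,0.19,0,0,0],
    [0,0.004,0.19,0,0,0],
    [0,0.004,0.19,0,0,0],
    [0,0.004,0.19,0,0,0],
    [0,0.004,0.19,0,0,0],
    [0,0.004,0.19,0,0,0],
    [0,0.004,0.19,0,0,0],
    [0,0.004,0.19,0,0,0]
  ]
}}

```text
time: 35.65
eef_pos: [490.4, -139.4, 97.7]
ee_rot: [-2.558, -1.226, -0.685]
ft_force: [-0.3, 0.3, -2.1]
grip_width: 36.9
gripper_force: 30.0
```

```bash
python3 st.py
```

```text
35.75 [ 489.84826789 -138.93901943   97.2361147 ] 37.29901217360497 F tool [-0.7 -0.9  0.2] h 38.51 origin in tool [-0.17  0.29 38.51] axis [-0.    -0.002 -1.   ] torque [-0.02 -0.35 -0.01]
```

{"op": "step_arm", "data": {
  "increments": [
    [0,0,0.07,0,0,0],
    [0,0,0.07,0,0,0],
    [0,0,0.07,0,0,0],
    [0,0,0.07,0,0,0],
    [0,0,0.05,0,0,0],
    [0,0,0,0,0,0],
    [0,0,0,0,0,0],
    [0,0,0,0,0,0]
  ]
}}

```text
time: 36.42
eef_pos: [493.3, -136.0, 89.8]
ee_rot: [-2.558, -1.226, -0.685]
ft_force: [0.4, 0.2, -0.4]
grip_width: 36.5
gripper_force: 30.0
```

```bash
python3 st.py
```

```text
36.5167 [ 493.37084591 -136.06630064   89.86013545] 36.8281085675664 F tool [-0.8  0.7  0.5] h 29.9 origin in tool [-0.33 -0.73 29.9 ] axis [-0.  0. -1.] torque [ 0.   -0.33 -0.03]
```

{"op": "step_arm", "data": {
  "increments": [
    [0,-0.005,0.03,0,0,0],
    [0,-0.005,0.03,0,0,0],
    [0,-0.005,0.03,0,0,0],
    [0,0,0.03,0,0,0],
    [0,0,0.03,0,0,0],
    [0,0,0.02,0,0,0],
    [0,0,0,0,0,0],
    [0,0,0,0,0,0]
  ]
}}

```text
time: 37.18
eef_pos: [494.2, -134.2, 86.4]
ee_rot: [-2.557, -1.228, -0.684]
ft_force: [-10.6, -1.4, 11.7]
grip_width: 37.1
gripper_force: 30.0
```

```bash
python3 st.py
```

```text
37.2833 [ 494.1579858  -134.18836012   86.39139262] 36.96132786854201 F tool [ -1.5  -6.7 -15.3] h 25.91 origin in tool [-0.28 -0.14 25.91] axis [-0.001 -0.001 -1.   ] torque [ 1.21 -0.55  0.03]
```

The small ring is home: contact at 25.9 mm against 26.0 expected. I release and retreat.

{"op": "step_arm", "data": {
  "increments": [
    [0,0,-0.03,0,0,0],
    [0,0,0,0,0,0],
    [0,0,0,0,0,0],
    [0,0,0,0,0,0],
    [0,0,0,0,0,0],
    [0,0,0,0,0,0],
    [0,0,-0.1,0,0,0],
    [0,0,-0.3,0,0,0]
  ],
  "gripper": 80
}}

```text
time: 37.95
eef_pos: [489.7, -137.8, 95.7]
ee_rot: [-2.556, -1.225, -0.683]
ft_force: [-0.3, -0.4, -0.5]
grip_width: 68.7
gripper_force: 0.0
```

{"op": "step_arm", "data": {
  "increments": [
    [0,0,-0.4,0,0,0],
    [0,0,-0.5,0,0,0],
    [0,0,-0.5,0,0,0],
    [0,0,-0.5,0,0,0],
    [0,0,-0.5,0,0,0],
    [0,0,-0.3,0,0,0],
    [0,0,0,0,0,0],
    [0,0,0,0,0,0]
  ]
}}

```text
time: 38.62
eef_pos: [465.2, -170.7, 167.1]
ee_rot: [-2.559, -1.226, -0.686]
ft_force: [-0.1, -0.3, -0.5]
grip_width: 70.2
gripper_force: 0.0
```

```bash
python3 st.py; python3 stack.py last; python3 -c "
from h import *
cv2.imwrite('pics/v10.png',cv2.imread('pics/last.png')[60:300,150:350].repeat(2,0).repeat(2,1))"
```

```text
38.7167 [ 464.83065569 -169.74764615  165.97296175] 69.77647490894923 F tool [ 0.1 -0.1  0.8] h 117.88 origin in tool [ -0.15   0.48 117.88] axis [-0.    -0.001 -1.   ] torque [ 0.01 -0.29 -0.05]
25.5 28 top h: n 355 [-0.6  8.  11.  11.7 12.4]
20 23 top h: n 429 [11.  16.7 22.8 23.7 34.5]
13 18 top h: n 759 [23.3 31.5 35.1 35.8 36.5]
```

View pics/v10.png

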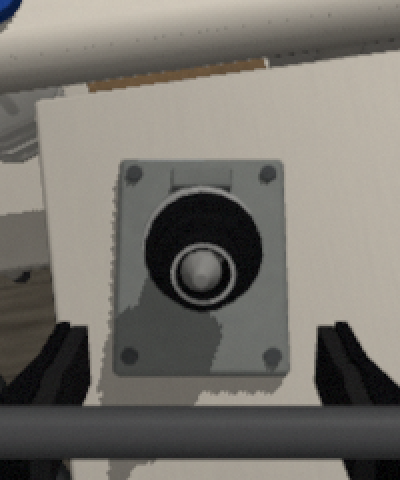

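The stack is complete, with the post nose showing through the small ring at (202,270). The top faces are at about 11.5, 23.5 and 35.5 mm above the flange, and the gripper is clear.

```bash
python3 -c "
from h import *
print(env.finish_job())"
```

```text
the job is handed in; nothing more can be done
None
```

All three rings are on the leaning post in order of size, largest on the flange and smallest on top, each pushed fully home and let go; I handed the job in at about 39 s and kept clear of the other things on the tables.

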